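Put the dryer ball away in the leaning lidded bin

ROBOT

A 6-joint arm with a two-finger parallel gripper is mounted at the origin on the work surface. World frame = base frame: x ahead of the robot, y to its left, z up, the work surface at z = 0. Lengths are in mm, angles in rad, forces in N, time in s.
With the tool pointing down it reaches from about 225 to 725 mm from the base axis. Payload 3.1 kg.
Tool frame: the origin (TCP) lies midway between the tips of the shut fingers; the grasp point (between the pads) lies 19 mm behind it; z points along the fingers, y is the line along which they close (so a half turn about z gives the same grasp; the last joint's range is limited). The gripper opens to 85 mm and grips with 20 to 120 N. Pads are 22 mm wide; open, the fingers measure 114 mm over their backs; the gripper's body (76 mm by 85 mm) begins 54 mm behind the grasp point. The pads swing forward as they close: fully open they stand 13 mm farther back than shut.
Start: joints at [-1.412, 0.048, 0.099, 1.622, 0, 1.443], TCP at [148.499, -503.553, 208.212] pointing down, gripper open.
Joint ranges: [-2.91, 2.91], [-0.99, 1.94], [-1.21, 1.42], [-2.12, 2.29], [-1.49, 1.47], [-3.14, 3.14]. Speed limits (rad/s): [2.79, 2.79, 3.14, 3.14, 3.14, 3.14].

INTERFACE

Orientations are given as a rotation vector (axis times angle).
In Python, from cell import status, eyes, env gives the robot as it stands. The module is installed in compiled form; this text tells all that it offers.
- The arm moves only by the tool arm_command, never from a script. Its argument "rows" is a list that holds one entry, the list of rows, each a list of 7 numbers: the finger opening in cm, from 0 to 8.54, then the shift along the tool's x, y, z in cm, then the turn, a rotation vector about the tool's x, y, z in rad. In form: [[[fingers, tx, ty, tz, rx, ry, rz], ...]]. A call has 1 to 5 rows; each row shifts and turns the commanded pose from where the row before left it, along the tool's axes as they then stand; what a row does not reach is not made up. A row lasts 1/12 s, in which the tool goes at most 41.7 mm and 7.16 degrees, less where a joint would pass 70% of its speed; a pose out of reach is approached as far as the arm can. A call with a gripper value outside its range is refused whole. The fingers move at their own pace and stop on an object; "newtons" is the grip in N (left out, the last holds). Time passes only in rows, so rows that do not move let the fingers close. It gives the time, the measured TCP pose, the force, the opening and the grip force at its end, in the units of the state.
- status.get_obs(): the state, without advancing time (a new reading comes with each control period).
- eyes.camera(name): name is "scene" or "side" or "wrist"; returns a dict with "color" (420x560x3 uint8, blue, green, red), "z_map" (420x560 float32, mm along the optical axis (not along the pixel's ray), 0 where there is no reading), "intrinsics" (3x3 intrinsics, pixels), "world_to_cam" (4x4, takes a point from world to camera coordinates); the wrist camera has in their place "mount" (4x4, takes a point from camera to tool coordinates, whose origin is the TCP and whose axes are the flange's). Camera axes: x right, y down, z forward; pixel columns grow to the right and rows downward; lengths in mm; the calibration is good to about 2 mm. A picture is of the moment at which its call begins: read the wrist's pose just before it.
- env.finish_job(): hands the job in; it is judged then, once.
The state is a dict: "t": time; "joint_positions": joint angles; "joint_vel": joint speeds; "joint_efforts": joint torques, N m; "ee_pos": TCP position; "tool_rot": TCP orientation; "force": force on the tool from outside, world axes, zero at the start; "ft_torque": the same for the moment, N m; "finger_gap": finger opening in mm; "finger_force": force on a finger pad.
Only numpy, scipy, OpenCV 4.12 (cv2) and the standard library are available. Lean on these libraries where they do the work, as an engineer would, in place of code of your own. Each camera call takes 0.05 s, during which the arm holds its last target. There are 200 camera calls.

TASK

Put the wooden dryer ball from the ring on the table away in the leaning white bin, beside the smaller ball that is already there: lower it gently down to the bottom of the bin before you let it go, because the enamel chips if a ball is dropped, knocked or pressed hard. Then swing the bin's lid fully shut. Leave the other things on the table where they are.

Things in the scene. Friction and masses are not known exactly. Their poses are not given: they have to be found in the camera images.
- ball: plain light-wood ball, 66 mm in diameter, about 110 g; origin at its centre (its axes mean nothing). It starts resting on a low fixed grey ring (50 mm outside diameter, 12 mm high) on the table, its centre 38 mm above the table.
- stored_ball: smaller plain light-wood ball, 56 mm in diameter, about 70 g, loose; origin at its centre (its axes mean nothing). It already lies on the bin's floor against the low wall, in the half with bin y below 0 (its centre at bin y -105 to -45 mm), and stays in the bin.
- bin: fixed white enamelled steel bin leaning 25 deg, mouth up and towards the robot. Outer 160 (x) by 280 (y) by 140 mm (z), walls and floor 5 mm, so 135 mm deep inside. Origin: centre of underside, 50 mm above the table. z: out of the mouth, 25 deg off vertical; y: level, to the left; x: away from the robot, up the floor's slope. A ball let go on the floor rolls to the low wall (x -75 mm).
- lid (a joint): angle a (rad) of the bin's white lid: 0 shut on the rim, grows as it opens, stop at 1.5; starts at 1.38 to 1.48, standing up and leaning over the back of the mouth. Plate 160 (hinge to free edge) by 280 by 8 mm, 250 g. Stiff hinge (0.3 N m): stays where left; 2 to 8 N on its outer face swings it shut.
- lid_hinge (a point): middle of the lid's hinge line, which runs along the bin's y at bin x = +80, z = 140 mm. In the bin's x-z plane the lid's inner face runs from here along (-cos a, sin a) and its outer face looks along (sin a, cos a), a being joint lid.
- lid_handle (a point): tip of the black round knob on the lid's outer face, 30 mm from its free edge, at mid width; this point stands 35 mm off the outer face
- tape: loose bystander, not part of the job; grey roll of tape lying flat, 90 mm across, 25 mm high; origin at the centre of its underside
- brush: loose bystander, not part of the job; brush lying flat, 200 mm long along its x, handle to -x; origin at its underside, mid length
- can: loose bystander, not part of the job; closed metal can, 64 mm across, 180 mm high; origin at the centre of its underside
- mug: loose bystander, not part of the job; white mug, 80 mm across, 90 mm high; origin at the centre of its underside
Not all that is in view belongs to the job. Leave any orange or pink look-alike of the ball alone. Leave any turquoise look-alike of the stored_ball alone.

How it is judged (in metres and radians):
On the way, in this order (a step that is already met when the one before it is completed fails the run):
1. the ball lies at rest in the bin, let go, with the lid still open (x of ball in the frame of bin between -0.08 and 0.08 m and y of ball in the frame of bin between -0.14 and 0.14 m and z of ball in the frame of bin between 0 and 0.085 m and linear speed of ball below 0.05 m/s and contact force between the fingers and ball below 0.1 N and value of joint lid above 0.3 rad), for 0.2 s.
2. the lid is shut (value of joint lid below 0.06 rad), for 0.2 s.
At the end, for the whole second after the job is handed in: Both balls lie at rest (slower than 0.05 m/s) inside the bin, their centres less than 85 mm above its underside measured along the bin's depth, and the lid is shut to within 0.06 rad (x of ball in the frame of bin between -0.08 and 0.08 m and y of ball in the frame of bin between -0.14 and 0.14 m and z of ball in the frame of bin between 0 and 0.085 m and linear speed of each of ball, stored_ball below 0.05 m/s and contact force between the fingers and ball below 0.1 N and x of stored_ball in the frame of bin between -0.08 and 0.08 m and y of stored_ball in the frame of bin between -0.14 and 0.14 m and z of stored_ball in the frame of bin between 0 and 0.085 m and contact force between the fingers and stored_ball below 0.1 N and value of joint lid below 0.06 rad); the robot touches nothing.
It fails at once if a ball dropped or let run in the bin (faster than 0.75 m/s below the rim) ((x of ball in the frame of bin between -0.08 and 0.08 m and y of ball in the frame of bin between -0.14 and 0.14 m and z of ball in the frame of bin between 0 and 0.135 m and linear speed of ball above 0.75 m/s) or (x of stored_ball in the frame of bin between -0.08 and 0.08 m and y of stored_ball in the frame of bin between -0.14 and 0.14 m and z of stored_ball in the frame of bin between 0 and 0.135 m and linear speed of stored_ball above 0.75 m/s)).
It fails at once if a ball pressed or knocked against the bin with more than 40 N (contact force between any of ball, stored_ball and bin above 40 N).
It fails at once if one of the other loose things on the table shifted by more than 4 cm (distance of any of tape, brush, can, mug from where it was at the start of the episode above 0.04 m).
It also fails if it takes over 64 s, if anything falls off the work surface, if the arm or the gripper's body presses on something with over 40 N, if the wrist force passes 120 N, or if a joint passes its speed limit or range.

## Working session

There is one attempt and no reset: what is moved stays moved. The work goes in short steps, Python scripts to look and compute and a tool call to move; the robot and the scene stay as the last step left them, time stands still between calls to the robot, and variables do not carry over. Pictures are saved under pics/ and viewed, at most 10 in all, crops included, and the job is handed in when it is done.

Besides the shell and the picture viewer there is one more tool, called as name(argument=value, ...) on one line, values as JSON. arm_command: Moves the arm, as the interface text tells. Its arguments: {"type":"object","properties":{"rows":{"type":"array"},"newtons":{"type":"number"}},"required":["rows"]}

```bash
mkdir -p pics; cat > h.py <<'E'
import numpy as np, cv2, pickle
from scipy.spatial.transform import Rotation as R
from cell import status, eyes, env
def grab(n,save=None):
    o=status.get_obs(); c=eyes.camera(n)
    if n=="wrist":
        T=np.eye(4);T[:3,:3]=R.from_rotvec(o["tool_rot"]).as_matrix();T[:3,3]=o["ee_pos"]
        c["c2w"]=T@np.array(c["mount"])
    else: c["c2w"]=np.linalg.inv(np.array(c["world_to_cam"]))
    if save: cv2.imwrite("pics/"+save,c["color"])
    return c
def cloud(c):
    z=c["z_map"].astype(float);K=np.array(c["intrinsics"])
    v,u=np.mgrid[:z.shape[0],:z.shape[1]]
    p=np.stack([(u-K[0,2])/K[0,0]*z,(v-K[1,2])/K[1,1]*z,z],-1)
    w=p@c["c2w"][:3,:3].T+c["c2w"][:3,3]; w[z<=0]=np.nan
    return w
E
python3 - <<'E'
from h import *
print(status.get_obs())
a=grab("scene");b=grab("side")
pickle.dump((a,b),open("cams.pkl","wb"))
cv2.imwrite("pics/scene.png",a["color"]);cv2.imwrite("pics/side.png",b["color"])
for c in(a,b):print(c["c2w"].round(2))
E
```

```text
{'t': 0.0, 'joint_positions': array([-1.41181434e+00,  4.87405540e-02,  9.75588156e-02,  1.62199817e+00,
        2.17238541e-06,  1.44300906e+00]), 'joint_vel': array([ 2.66146254e-04, -6.34517268e-04,  6.39350598e-04, -1.90812866e-03,
        1.16743983e-03, -2.25168752e-05]), 'joint_efforts': array([-4.01089551e-05, -3.38780844e+01,  3.20015717e+01,  2.01854284e-02,
       -1.73686581e-04, -2.88129776e-06]), 'ee_pos': array([ 148.38560455, -502.8867679 ,  207.00297358]), 'tool_rot': array([-3.10699484e+00, -4.48573624e-01,  5.49423830e-05]), 'force': array([-0.24652738,  0.29563066,  0.13029008]), 'ft_torque': array([ 0.01611345, -0.00568595, -0.00383238]), 'finger_force': 0.0, 'finger_gap': 85.30920576712958}
[[ 6.40000e-01  6.30000e-01 -4.50000e-01  1.02825e+03]
 [ 7.70000e-01 -5.10000e-01  3.90000e-01 -4.55730e+02]
 [ 1.00000e-02 -5.90000e-01 -8.10000e-01  1.09079e+03]
 [ 0.00000e+00  0.00000e+00  0.00000e+00  1.00000e+00]]
[[-9.9000e-01 -1.1000e-01  1.1000e-01  3.7322e+02]
 [-1.5000e-01  6.7000e-01 -7.3000e-01  8.5256e+02]
 [ 1.0000e-02 -7.4000e-01 -6.8000e-01  9.3477e+02]
 [ 0.0000e+00  0.0000e+00  0.0000e+00  1.0000e+00]]
```

View pics/scene.png

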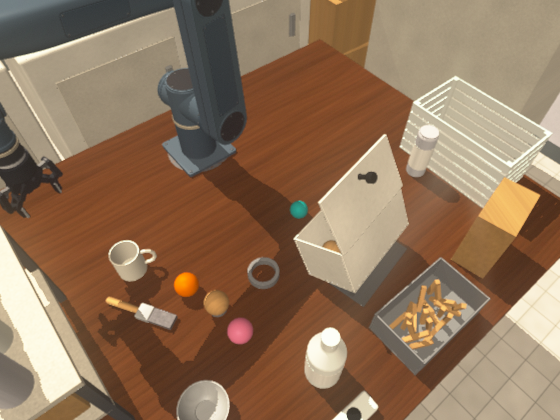

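View pics/side.png

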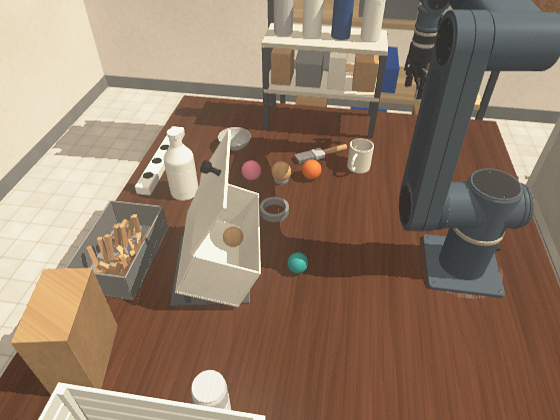

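Ball candidates in the scene view are orange (186,285), plain wood (216,303) and pink (240,331). The turquoise one (299,209) and the wooden ball inside the bin (332,247, stored) are others to rule out. I choose the wooden one at (216,303), which is at (281,173) in the side view. Next I measure it and fit the bin and lid.

```bash
cat > fit.py <<'E'
from h import *
from scipy.optimize import least_squares
a,b=pickle.load(open("cams.pkl","rb"))
WA,WB=cloud(a),cloud(b)
def sphere(W,u,v,r,rad):
    s=W[v-rad:v+rad+1,u-rad:u+rad+1].reshape(-1,3); s=s[~np.isnan(s).any(1)]
    c0=np.median(s,0)
    f=least_squares(lambda p:np.linalg.norm(s-p,axis=1)-r,c0+[0,0,-r],loss="soft_l1")
    return f.x.round(1),np.abs(f.fun).mean().round(2)
print("ball",sphere(WA,216,303,33,8),sphere(WB,281,171,33,6))
print("stored",sphere(WA,330,246,28,4),sphere(WB,232,236,28,6))
for n,W,pts in(("A",WA,{"can":(428,130),"mug":(127,250),"orange":(186,278),"pink":(240,325),"tape":(263,265),"bottle":(331,340),"lidtop":(385,150),"binfront":(330,258)}),("B",WB,{"teal":(297,258)})):
    for k,(u,v) in pts.items(): print(n,k,W[v,u].round(0))
def pts(c,W,roi):
    u0,v0,u1,v1=roi; hsv=cv2.cvtColor(c["color"],cv2.COLOR_BGR2HSV)
    m=np.zeros(W.shape[:2],bool); m[v0:v1,u0:u1]=True
    m&=(hsv[...,1]<75)&(hsv[...,2]>110)&(W[...,2]>55)
    return W[m]
P=np.vstack([pts(a,WA,(290,135,412,292)),pts(b,WB,(180,125,265,305))])
P=P[(P[:,0]>330)&(P[:,0]<800)]
print(len(P),P.min(0),P.max(0))
th=np.radians(25)
def frame(x,y,yaw):
    # z leans to robot, x up-slope away
    B=np.array([[np.cos(th),0,-np.sin(th)],[0,1,0],[np.sin(th),0,np.cos(th)]])
    return R.from_euler("z",yaw).as_matrix()@B,np.array([x,y,50.])
def sd(q,c,h):
    d=np.abs(q-c)-h
    return np.linalg.norm(np.maximum(d,0),axis=1)+np.minimum(d.max(1),0)
def res(p):
    x,y,yaw,al,dz=p
    M,o=frame(x,y,yaw); o=o+[0,0,dz]; q=(P-o)@M
    D=[sd(q,[0,0,2.5],[80,140,2.5]),sd(q,[77.5,0,70],[2.5,140,70]),sd(q,[-77.5,0,70],[2.5,140,70]),
       sd(q,[0,137.5,70],[80,2.5,70]),sd(q,[0,-137.5,70],[80,2.5,70])]
    e=np.array([-np.cos(al),0,np.sin(al)]);n=np.array([np.sin(al),0,np.cos(al)])
    r=q-[80,0,140]; l=np.stack([r@e,r[:,1],r@n],1)
    D.append(sd(l,[80,0,4],[80,140,4]))
    return np.min(np.abs(D),axis=0)
best=None
for yaw in(-.6,-.3,0,.3,.6):
    m=np.median(P,0)
    f=least_squares(res,[m[0],m[1],yaw,1.43,0],loss="soft_l1",f_scale=3)
    if best is None or f.cost<best.cost:best=f
x=best.x;print("fit",x.round(3),np.median(best.fun),np.percentile(best.fun,90))
M,o=frame(*x[:3]);o[2]+=x[4]
np.savez("bin.npz",M=M,o=o,al=x[3],yaw=x[2])
for s in(sphere(WA,330,246,28,4),sphere(WB,232,236,28,6)):print("stored in bin",((s[0]-o)@M).round(1))
cv2.imwrite("pics/crop.png",np.hstack([cv2.resize(a["color"][255:355,160:270],(440,400)),cv2.resize(b["color"][140:205,230:340],(340,400))]))
E
python3 fit.py
```

```text
ball (array([ 544.2, -285.4,   37.4]), np.float64(1.42)) (array([ 542.8, -287.6,   40.1]), np.float64(2.01))
stored (array([627.1,  48. ,  59.5]), np.float64(12.4)) (array([623.9,  47.7,  61.6]), np.float64(1.44))
A can [546. 516. 182.]
A mug [ 255. -393.   45.]
A orange [ 448. -313.   67.]
A pink [ 645. -279.   66.]
A tape [ 515. -110.    0.]
A bottle [ 850. -182.  230.]
A lidtop [601. 222. 325.]
A binfront [683. -21. 166.]
B teal [441.  95.  58.]
17458 [ 443.50340983 -191.08790453   55.00426398] [799.8919195  564.38340423 355.72103072]
fit [6.68226e+02 1.17608e+02 2.04000e-01 1.46200e+00 2.09100e+00] 0.6779873223983515 1.9243226577315744
stored in bin [-46.2 -59.8  29.7]
stored in bin [-48.2 -59.5  33. ]
```

View pics/crop.png

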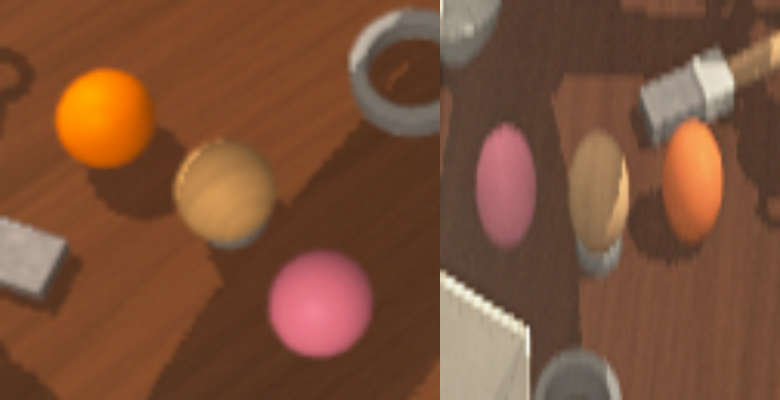

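```bash
cat > plan.py <<'E'
from h import *
import json
d=np.load("bin.npz");M,o,al,yaw=d["M"],d["o"],float(d["al"]),float(d["yaw"])
def b2w(p): return M@np.array(p,float)+o
def w2b(p): return (np.array(p)-o)@M
def rot(pitch):
    "tool rotation: y along -bin y, z pitched forward from down by pitch (rad)"
    f=np.array([np.cos(yaw),np.sin(yaw),0]); y=np.array([np.sin(yaw),-np.cos(yaw),0])
    z=np.sin(pitch)*f-np.cos(pitch)*np.array([0,0,1.]); return np.stack([np.cross(y,z),y,z],1)
def rows(path,grip,step=38,cur=None):
    "path: list of (pos,Rm); prints rows"
    s=status.get_obs(); p=np.array(s["ee_pos"]);r=R.from_rotvec(s["tool_rot"])
    if cur is not None:p,r=np.array(cur[0]),R.from_matrix(cur[1])
    out=[]
    for q,Rm in path:
        t=R.from_matrix(Rm); w=(r.inv()*t).as_rotvec()
        n=max(1,int(np.ceil(max(np.linalg.norm(q-p)/step,np.linalg.norm(w)/.115))))
        for i in range(n):
            a=r*R.from_rotvec(w*i/n)
            out.append([grip]+list((a.inv().apply((q-p)/n)/10).round(2))+list((w/n).round(3)))
        p,r=np.array(q),t
    for i in range(0,len(out),5):print(json.dumps([[[float(x) for x in k] for k in out[i:i+5]]]).replace(" ",""))
E
python3 - <<'E'
from plan import *
B=np.array([543.5,-286.5,38.5])
print(status.get_obs()["ee_pos"],b2w([-42,55,38]),b2w([63,0,299]),b2w([80,0,140]))
rows([(B+[0,0,100],rot(0)),(B+[0,0,-26],rot(0))],8.5)
E
```

```text
[ 148.40461816 -502.95174501  207.10541594] [604.07302829 160.48942678  68.78072125] [600.39960662 103.56177684 349.70197115] [681.2869506  120.31235126 212.78354346]
[[[8.5,3.67,-0.8,0.57,-0.0,-0.0,0.007],[8.5,3.66,-0.82,0.57,-0.0,-0.0,0.007],[8.5,3.66,-0.85,0.57,-0.0,-0.0,0.007],[8.5,3.65,-0.87,0.57,-0.0,-0.0,0.007],[8.5,3.64,-0.9,0.57,-0.0,-0.0,0.007]]]
[[[8.5,3.64,-0.92,0.57,-0.0,-0.0,0.007],[8.5,3.63,-0.95,0.57,-0.0,-0.0,0.007],[8.5,3.63,-0.97,0.57,-0.0,-0.0,0.007],[8.5,3.62,-1.0,0.57,-0.0,-0.0,0.007],[8.5,3.61,-1.02,0.57,-0.0,-0.0,0.007]]]
[[[8.5,3.6,-1.05,0.57,-0.0,-0.0,0.007],[8.5,3.6,-1.07,0.57,-0.0,-0.0,0.007],[8.5,0.0,0.0,3.15,0.0,0.0,0.0],[8.5,0.0,0.0,3.15,0.0,0.0,0.0],[8.5,0.0,0.0,3.15,0.0,0.0,0.0]]]
[[[8.5,0.0,0.0,3.15,0.0,0.0,0.0]]]
```

arm_command(rows=[[[8.5,3.7,-0.8,0.4,0,0,0.007],[8.5,3.7,-0.8,0.4,0,0,0.007],[8.5,3.7,-0.8,0.5,0,0,0.007],[8.5,3.7,-0.9,0.5,0,0,0.007],[8.5,3.6,-0.9,0.6,0,0,0.007]]])

```text
t: 0.52
ee_pos: [315.6, -412.3, 183.7]
tool_rot: [-3.117, -0.393, 0.0]
force: [1.2, -0.2, 0.3]
finger_gap: 84.6
finger_force: 0.0
```

arm_command(rows=[[[8.5,3.6,-0.9,0.6,0,0,0.007],[8.5,3.6,-0.9,0.6,0,0,0.007],[8.5,3.6,-1.0,0.6,0,0,0.007],[8.5,3.6,-1.0,0.6,0,0,0.007],[8.5,3.6,-1.0,0.6,0,0,0.007]]])

```text
t: 0.93
ee_pos: [479.2, -323.0, 153.3]
tool_rot: [-3.123, -0.339, 0.001]
force: [0.2, -0.9, 0.8]
finger_gap: 85.2
finger_force: 0.0
```

arm_command(rows=[[[8.5,3.6,-1.0,0.6,0,0,0.007],[8.5,3.5,-1.0,0.6,0,0,0.007],[8.5,0,0,0,0,0,0]]])

```text
t: 1.18
ee_pos: [547.1, -285.1, 138.6]
tool_rot: [-3.12, -0.327, 0.0]
force: [-1.7, 0.7, -0.7]
finger_gap: 84.9
finger_force: 0.0
```

```bash
python3 - <<'E'
from plan import *
from scipy.optimize import least_squares
c=grab("wrist","w1.png");W=cloud(c)
s=W.reshape(-1,3);s=s[(np.linalg.norm(s-[543.5,-286.5,38.5],axis=1)<42)&(s[:,2]>25)]
f=least_squares(lambda p:np.linalg.norm(s-p,axis=1)-33,[543.5,-286.5,38.5],loss="soft_l1")
print(len(s),f.x,np.abs(f.fun).mean(),status.get_obs()["ee_pos"])
B=f.x;B[2]=38
rows([(B+[0,0,60],rot(0)),(B+[0,0,-26],rot(0))],8.5)
E
```

```text
4302 [ 544.70568408 -286.57130426   37.71602132] 0.3843791012934967 [ 544.6051679  -286.96778897  139.44763807]
[[[8.5,0.01,-0.01,2.07,-0.002,0.001,0.002],[8.5,0.01,-0.01,2.07,-0.002,0.001,0.002],[8.5,0.0,0.0,2.87,0.0,0.0,0.0],[8.5,0.0,0.0,2.87,0.0,0.0,0.0],[8.5,0.0,0.0,2.87,0.0,0.0,0.0]]]
```

Centred already; go straight down and close.

arm_command(rows=[[[8.5,0,0,3.0,0,0,0],[8.5,0,0,3.0,0,0,0],[8.5,0,0,3.0,0,0,0],[8.5,0,0,2.5,0,0,0],[8.5,0,0,1.2,0,0,0]]])

```text
t: 1.65
ee_pos: [539.4, -288.8, 10.7]
tool_rot: [-3.121, -0.316, 0.01]
force: [-0.8, -0.4, -0.4]
finger_gap: 84.9
finger_force: 0.0
```

arm_command(rows=[[[6.0,0,0,0,0,0,0],[6.0,0,0,0,0,0,0],[6.0,0,0,0,0,0,0],[6.0,0,0,0,0,0,0],[6.0,0,0,0,0,0,0]]], newtons=30)

```text
t: 2.07
ee_pos: [543.8, -290.2, 17.6]
tool_rot: [3.124, 0.318, 0.003]
force: [-3.4, 2.4, 4.1]
finger_gap: 61.6
finger_force: 32.5
```

```bash
python3 - <<'E'
from plan import *
s=status.get_obs();print(s)
c=grab("wrist");W=cloud(c)
m=cv2.cvtColor(c["color"],cv2.COLOR_BGR2HSV)
w=grab("side");cv2.imwrite("pics/g.png",np.hstack([cv2.resize(c["color"],(400,300)),cv2.resize(w["color"][130:230,215:335],(360,300))]))
E
```

```text
{'t': 2.0667, 'joint_positions': array([-5.99093777e-01,  3.21349377e-01,  3.04881981e-02,  1.27789407e+00,
        2.77758088e-04,  2.33960557e+00]), 'joint_vel': array([ 0.00143418,  0.00027998, -0.00015557, -0.00411409, -0.00201181,
        0.00127458]), 'joint_efforts': array([-1.01107724e+00, -4.18646014e+01,  3.16735482e+01, -1.78888064e+00,
       -3.82532375e-01,  1.28115513e-02]), 'ee_pos': array([ 543.84286993, -290.21830022,   17.56754955]), 'tool_rot': array([3.12434183e+00, 3.18046262e-01, 2.73134689e-03]), 'force': array([-3.40227451,  2.37321915,  4.128292  ]), 'ft_torque': array([ 0.74071734,  0.61022034, -0.02057607]), 'finger_force': 32.52582371234894, 'finger_gap': 61.64961182769836}
```

View pics/g.png

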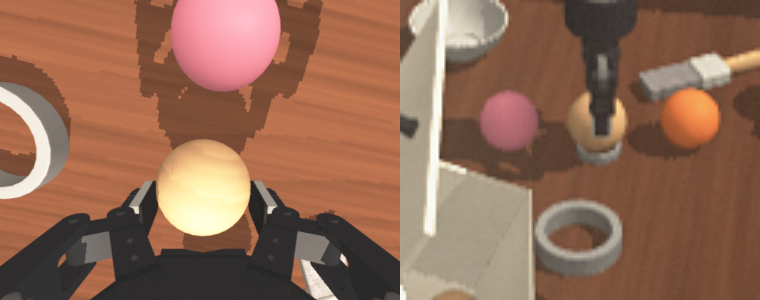

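```bash
cat > ball.py <<'E'
from plan import *
from scipy.optimize import least_squares
def ballfit(tag=""):
    s0=status.get_obs();c=grab("wrist");W=cloud(c)
    Rt=R.from_rotvec(s0["tool_rot"]).as_matrix();g=s0["ee_pos"]-25*Rt[:,2]
    h=cv2.cvtColor(c["color"],cv2.COLOR_BGR2HSV)
    m=(h[...,0]>8)&(h[...,0]<28)&(h[...,1]>50)&(h[...,2]>90)&(np.linalg.norm(W-g,axis=-1)<50)
    s=W[m]
    f=least_squares(lambda p:np.linalg.norm(s-p,axis=1)-33,g,loss="soft_l1")
    print(tag,len(s),"ball world",f.x.round(1),"in tool",((f.x-s0["ee_pos"])@Rt).round(1),"res",np.abs(f.fun).mean().round(2),"bin",w2b(f.x).round(1))
    return f.x
if __name__=="__main__": ballfit()
E
python3 ball.py
```

```text
11341 ball world [ 547.1 -289.    39.5] in tool [  3.5  -0.5 -22.1] res 0.42 bin [-187.5 -373.6   73.5]
```

arm_command(rows=[[[8.5,0,0,0,0,0,0],[8.5,0,0,0,0,0,0],[8.5,0,0,0,0,0,0],[8.5,0,0,0,0,0,0]]])

```text
t: 2.55
ee_pos: [543.6, -290.5, 15.3]
tool_rot: [3.124, 0.318, 0.001]
force: [-0.5, 0.6, -0.1]
finger_gap: 84.9
finger_force: 0.0
```

```bash
python3 ball.py; python3 -c "
from plan import *
s=status.get_obs();print(s['ee_pos'],s['force'],s['finger_gap'])"
```

```text
11368 ball world [ 544.8 -286.4   37.7] in tool [  1.9  -3.8 -22.4] res 0.73 bin [-189.9 -370.6   72.7]
[ 543.42197124 -290.32562321   15.15028446] [-0.54625476 -0.27132192 -0.62926351] 85.10404293942997
```

arm_command(rows=[[[8.5,0.2,-0.35,0.4,0,0,0],[8.5,0,0,0.4,0,0,0],[8.5,0,0,0,0,0,0]]])

```text
t: 2.85
ee_pos: [543.7, -285.3, 5.7]
tool_rot: [-3.124, -0.318, 0.003]
force: [-0.2, 0.3, -1.1]
finger_gap: 84.9
finger_force: 0.0
```

arm_command(rows=[[[6.0,0,0,0,0,0,0],[6.0,0,0,0,0,0,0],[6.0,0,0,0,0,0,0],[6.0,0,0,0,0,0,0],[6.0,0,0,0,0,0,0]]], newtons=30)

```text
t: 3.27
ee_pos: [544.6, -286.8, 7.7]
tool_rot: [3.124, 0.317, 0.001]
force: [-0.7, -1.8, 1.3]
finger_gap: 64.2
finger_force: 33.0
```

```bash
python3 ball.py
```

```text
15108 ball world [ 546.1 -285.9   36.6] in tool [  1.6  -0.5 -28.9] res 3.28 bin [-189.1 -370.4   71.1]
```

arm_command(rows=[[[6.0,0,0,-1.0,0,0,0],[6.0,0,0,-2.5,0,0,0],[6.0,0,0,-3.5,0,0,0],[6.0,0,0,-3.5,0,0,0],[6.0,0,0,-3.5,0,0,0]]], newtons=35)

```text
t: 3.73
ee_pos: [543.8, -284.8, 148.3]
tool_rot: [-3.123, -0.318, 0.001]
force: [1.0, -0.1, -0.8]
finger_gap: 64.0
finger_force: 38.8
```

arm_command(rows=[[[6.0,0,0,-3.5,0,0,0],[6.0,0,0,-3.5,0,0,0],[6.0,0,0,-3.5,0,0,0],[6.0,0,0,-3.0,0,0,0],[6.0,0,0,0,0,0,0]]])

```text
t: 4.15
ee_pos: [546.3, -286.6, 291.1]
tool_rot: [3.118, 0.318, 0.016]
force: [-0.4, 0.2, 0.1]
finger_gap: 63.8
finger_force: 38.9
```

```bash
python3 - <<'E'
from ball import *
ballfit()
s=status.get_obs();print(s["ee_pos"],s["force"],s["finger_gap"])
t=np.radians(13);pitch=np.radians(25)-t
Rm=rot(pitch);tz=Rm[:,2]
print("tool z in bin",tz@M)
goal=b2w([-40,52,38])            # ball centre goal
off=29.5
tcp=goal+off*tz
hi=tcp-190*tz
print("tcp",tcp,"pre",hi)
rows([(hi,Rm)],6.0)
E
```

```text
15754 ball world [ 546.3 -285.9  321. ] in tool [  0.4  -0.5 -30. ] res 0.37 bin [ -68.7 -370.4  328.8]
[ 546.04011012 -286.37045966  287.75443999] [ 0.35442799  0.39057338 -0.91500649] 64.04106639897073
tool z in bin [-2.24951054e-01  6.75008780e-19 -9.74370065e-01]
tcp [612.46229875 159.16306961  40.77060355] pre [573.77980644 151.1524967  226.61864769]
[[[6.0,0.96,-3.53,0.5,0.0,0.017,-0.0],[6.0,0.95,-3.53,0.51,0.0,0.017,-0.0],[6.0,0.94,-3.53,0.53,0.0,0.017,-0.0],[6.0,0.93,-3.53,0.55,0.0,0.017,-0.0],[6.0,0.92,-3.53,0.57,0.0,0.017,-0.0]]]
[[[6.0,0.91,-3.53,0.58,0.0,0.017,-0.0],[6.0,0.9,-3.53,0.6,0.0,0.017,-0.0],[6.0,0.89,-3.53,0.62,0.0,0.017,-0.0],[6.0,0.88,-3.52,0.63,0.0,0.017,-0.0],[6.0,0.87,-3.52,0.65,0.0,0.017,-0.0]]]
[[[6.0,0.86,-3.52,0.67,0.0,0.017,-0.0],[6.0,0.85,-3.52,0.68,0.0,0.017,-0.0]]]
```

```bash
python3 - <<'E'
from h import *
c=grab("wrist");print(np.array(c["mount"]).round(2));print(status.get_obs()["joint_positions"].round(2))
a=grab("side");cv2.imwrite("pics/s2.png",a["color"])
E
```

```text
[[  -0.     -0.96   -0.26   67.2 ]
 [   1.     -0.     -0.     -0.55]
 [   0.     -0.26    0.96 -165.66]
 [   0.      0.      0.      1.  ]]
[-0.59  0.33  0.58  1.82  0.    2.35]
```

View pics/s2.png

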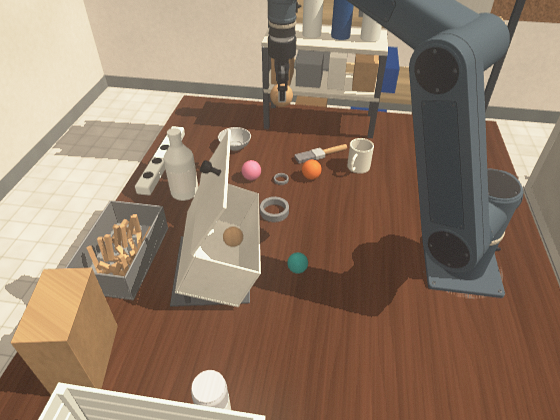

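```bash
python3 - <<'E'
from plan import *
Rm=rot(np.radians(13));tz=Rm[:,2]
g=lambda x,z:b2w([x,52,z])+Rm@np.array([-.4,.5,30])
s=status.get_obs()
A=g(-50,235);B=g(0,205)
ax=b2w([-37,52,38])+Rm@np.array([-.4,.5,30])
A=ax-200*tz+M@np.array([-50,0,0]); B=ax-180*tz
print(A,B,ax)
rows([(A,Rm),(B,Rm)],6.0)
E
```

```text
[527.01744229 140.95809312 215.31583006] [575.7968959  151.0595976  216.95934185] [615.44683045 159.27051352  41.57273019]
[[[6.0,0.57,-3.51,0.56,-0.0,0.019,-0.0],[6.0,0.56,-3.51,0.57,-0.0,0.019,-0.0],[6.0,0.55,-3.51,0.58,-0.0,0.019,-0.0],[6.0,0.54,-3.51,0.59,-0.0,0.019,-0.0],[6.0,0.53,-3.51,0.6,-0.0,0.019,-0.0]]]
[[[6.0,0.52,-3.51,0.61,-0.0,0.019,-0.0],[6.0,0.51,-3.51,0.62,-0.0,0.019,-0.0],[6.0,0.5,-3.51,0.63,-0.0,0.019,-0.0],[6.0,0.49,-3.51,0.64,-0.0,0.019,-0.0],[6.0,0.47,-3.51,0.65,-0.0,0.019,-0.0]]]
[[[6.0,0.46,-3.51,0.66,-0.0,0.019,-0.0],[6.0,0.45,-3.51,0.67,-0.0,0.019,-0.0],[6.0,2.45,-0.0,0.48,0.0,0.0,0.0],[6.0,2.45,-0.0,0.48,0.0,0.0,0.0]]]
```

arm_command(rows=[[[6.0,0.6,-3.5,0.6,0,0.019,0],[6.0,0.6,-3.5,0.6,0,0.019,0],[6.0,0.5,-3.5,0.6,0,0.019,0],[6.0,0.5,-3.5,0.6,0,0.019,0],[6.0,0.5,-3.5,0.6,0,0.019,0]]])

```text
t: 4.72
ee_pos: [534.9, -106.7, 249.6]
tool_rot: [-3.11, -0.316, -0.142]
force: [0.2, 1.1, -0.6]
finger_gap: 63.9
finger_force: 38.9
```

arm_command(rows=[[[6.0,0.5,-3.5,0.6,0,0.019,0],[6.0,0.5,-3.5,0.6,0,0.019,0],[6.0,0.5,-3.5,0.6,0,0.019,0],[6.0,0.5,-3.5,0.6,0,0.019,0],[6.0,0.5,-3.5,0.7,0,0.019,0]]])

```text
t: 5.13
ee_pos: [527.6, 70.2, 222.5]
tool_rot: [-3.092, -0.314, -0.288]
force: [0.6, -0.1, -0.9]
finger_gap: 63.9
finger_force: 38.9
```

arm_command(rows=[[[6.0,0.5,-3.5,0.7,0,0.019,0],[6.0,0.4,-3.5,0.7,0,0.018,0],[6.0,0,0,0,0,0,0],[6.0,0,0,0,0,0,0]]])

```text
t: 5.47
ee_pos: [524.1, 140.9, 210.1]
tool_rot: [-3.083, -0.32, -0.341]
force: [0.4, 0.2, -1.1]
finger_gap: 63.8
finger_force: 39.0
```

```bash
python3 - <<'E'
from ball import *
s=status.get_obs();print(s["ee_pos"],s["force"],s["finger_gap"]);ballfit()
Rm=rot(np.radians(13));tz=Rm[:,2]
ax=b2w([-37,52,38])+Rm@np.array([-.4,.5,30])
rows([(ax-180*tz,Rm),(ax-60*tz,Rm)],6.0)
E
```

```text
[524.10041275 140.94959661 210.09046802] [ 0.44471737  0.16652069 -1.05965714] 63.80110863335585
 15531 ball world [517.9 140.1 239.2] in tool [  0.3  -0.4 -29.8] res 0.36 bin [-50.2  52.5 229.9]
[[[6.0,2.6,-0.04,0.28,-0.0,0.002,0.0],[6.0,2.6,-0.04,0.29,-0.0,0.002,0.0],[6.0,-0.0,-0.0,3.0,0.0,0.0,0.0],[6.0,-0.0,-0.0,3.0,0.0,0.0,0.0],[6.0,-0.0,-0.0,3.0,0.0,0.0,0.0]]]
[[[6.0,-0.0,-0.0,3.0,0.0,0.0,0.0]]]
```

arm_command(rows=[[[6.0,2.5,0,0.3,0,0.002,0],[6.0,2.5,0,0.3,0,0.002,0],[6.0,0,0,0,0,0,0]]])

```text
t: 5.77
ee_pos: [579.4, 147.9, 217.6]
tool_rot: [-3.083, -0.31, -0.358]
force: [0.6, -0.9, 0.0]
finger_gap: 63.7
finger_force: 39.0
```

```bash
python3 - <<'E'
from ball import *
s=status.get_obs();print(s["ee_pos"],s["force"],s["finger_gap"]);ballfit()
a=grab("side");cv2.imwrite("pics/s3.png",cv2.resize(a["color"][0:310,100:340],(464,600)))
W=cloud(a)
# nearest arm points to the lid: dark points in bin frame around z 200..330
q=w2b(W.reshape(-1,3));dk=a["color"].max(-1).reshape(-1)<110
for z0 in range(180,420,30):
    k=dk&(q[:,2]>z0)&(q[:,2]<z0+30)&(np.abs(q[:,1]-52)<60)&(np.abs(q[:,0])<120)
    if k.sum()>5:print(z0,k.sum(),np.percentile(q[k,0],[2,98]).round(0))
Rm=rot(np.radians(13));tz=Rm[:,2]
ax=b2w([-37,52,38])+Rm@np.array([-.4,.5,30])
rows([(ax-40*tz,Rm)],6.0)
E
```

```text
[579.37674747 147.85534887 217.60918889] [ 0.55807146 -0.87675954  0.04961037] 63.658610805487804
 5237 ball world [573.2 147.1 246.8] in tool [  0.6  -0.5 -29.8] res 0.32 bin [  3.3  48.1 213.3]
210 49 [-14.  16.]
240 97 [ -0. 117.]
270 252 [  3. 116.]
300 171 [ 2. 40.]
330 372 [-2. 66.]
360 427 [ 0. 71.]
390 337 [ 8. 74.]
[[[6.0,-0.0,-0.09,3.52,0.0,-0.0,-0.001],[6.0,0.0,-0.09,3.52,0.0,-0.0,-0.001],[6.0,0.0,-0.09,3.52,0.0,-0.0,-0.001],[6.0,0.0,-0.09,3.52,0.0,-0.0,-0.001]]]
```

View pics/s3.png

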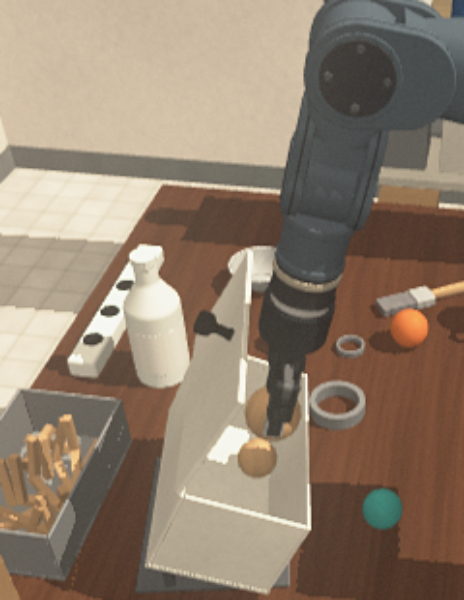

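arm_command(rows=[[[6.0,0,-0.1,3.5,0,0,0],[6.0,0,-0.1,3.5,0,0,0],[6.0,0,-0.1,3.0,0,0,0],[6.0,0,-0.1,2.5,0,0,0],[6.0,0,0,0,0,0,0]]])

```text
t: 6.28
ee_pos: [597.8, 157.0, 89.3]
tool_rot: [-3.085, -0.311, -0.336]
force: [-1.0, 0.0, -2.5]
finger_gap: 63.5
finger_force: 39.1
```

```bash
python3 - <<'E'
from ball import *
s=status.get_obs();print(s["ee_pos"],s["force"],s["finger_gap"]);ballfit()
Rm=rot(np.radians(13));tz=Rm[:,2]
ax=b2w([-37,52,38])+Rm@np.array([-.4,.5,30])
print((ax-s["ee_pos"])@R.from_rotvec(s["tool_rot"]).as_matrix())
E
```

```text
[597.83196423 157.04250022  89.26435391] [-9.69638021e-01  1.33375256e-03 -2.51426240e+00] 63.51250640134601
 16554 ball world [591.4 156.1 118.4] in tool [ -0.   -0.4 -29.9] res 1.14 bin [-33.   53.3  88.6]
[ 7.02512276  1.37242285 50.38355519]
```

arm_command(rows=[[[6.0,0.4,0.1,1.5,0,0,0],[6.0,0.3,0,1.5,0,0,0],[6.0,0,0,1.0,0,0,0],[6.0,0,0,0,0,0,0],[6.0,0,0,0,0,0,0]]])

```text
t: 6.75
ee_pos: [619.0, 160.8, 61.2]
tool_rot: [-3.082, -0.313, -0.358]
force: [0.1, 0.8, -1.4]
finger_gap: 64.2
finger_force: 39.1
```

```bash
python3 - <<'E'
from ball import *
s=status.get_obs();print(s["ee_pos"],s["force"],s["finger_gap"]);ballfit()
Rm=rot(np.radians(13));tz=Rm[:,2]
ax=b2w([-37,52,38])+Rm@np.array([-.4,.5,30])
print((ax-s["ee_pos"])@R.from_rotvec(s["tool_rot"]).as_matrix())
print("ball by tcp, bin",w2b(s["ee_pos"]+R.from_rotvec(s["tool_rot"]).apply([.4,-.5,-30])))
E
```

```text
[619.00175915 160.81009843  61.16391956] [ 0.07083332  0.76385642 -1.38834282] 64.19149631870155
 16061 ball world [612.5 159.9  90.2] in tool [  0.2  -0.4 -29.8] res 0.86 bin [-25.6  52.7  54. ]
[-8.17632506  0.79319209 18.20277713]
ball by tcp, bin [-25.40158365  52.79905123  54.17904261]
```

arm_command(rows=[[[6.0,-0.2,0,0.5,0,0,0],[6.0,-0.3,0,0.4,0,0,0],[6.0,0,0,0,0,0,0],[6.0,0,0,0,0,0,0]]])

```text
t: 7.13
ee_pos: [615.7, 160.6, 49.9]
tool_rot: [-3.082, -0.314, -0.356]
force: [0.8, -0.2, -0.7]
finger_gap: 63.8
finger_force: 39.1
```

```bash
cat > st.py <<'E'
from ball import *
s=status.get_obs();print(s["ee_pos"],"F bin",(s["force"]@M).round(2),s["finger_gap"])
print("ball by tcp, bin",w2b(s["ee_pos"]+R.from_rotvec(s["tool_rot"]).apply([.4,-.5,-30])))
E
python3 st.py
```

```text
[615.69768942 160.56415137  49.92818862] F bin [ 0.4  -0.33 -0.93] 63.754387080958274
ball by tcp, bin [-33.09605882  53.22099931  45.37755858]
```

arm_command(rows=[[[6.0,0,0,0.3,0,0,0],[6.0,0,0,0,0,0,0],[6.0,0,0,0,0,0,0]]])

```text
t: 7.38
ee_pos: [617.0, 160.8, 47.3]
tool_rot: [-3.082, -0.314, -0.357]
force: [0.4, 0.5, -0.2]
finger_gap: 63.5
finger_force: 39.1
```

arm_command(rows=[[[6.0,0,0,0.2,0,0,0],[6.0,0,0,0,0,0,0],[6.0,0,0,0,0,0,0]]])

```text
t: 7.63
ee_pos: [617.5, 160.8, 45.4]
tool_rot: [-3.082, -0.314, -0.357]
force: [0.3, 0.2, -0.8]
finger_gap: 63.5
finger_force: 39.1
```

```bash
python3 st.py
```

```text
[617.47788739 160.83660231  45.36685975] F bin [-0.05  0.12 -0.82] 63.476035271965536
ball by tcp, bin [-33.41766725  53.12998864  40.48879447]
```

arm_command(rows=[[[6.0,-0.2,0,0.2,0,0,0],[6.0,-0.1,0,0,0,0,0],[6.0,0,0,0,0,0,0]]])

```text
t: 7.88
ee_pos: [614.5, 160.2, 42.5]
tool_rot: [-3.082, -0.314, -0.356]
force: [0.5, 0.2, -0.7]
finger_gap: 63.5
finger_force: 39.1
```

arm_command(rows=[[[6.0,0,0,0.15,0,0,0],[6.0,0,0,0,0,0,0],[6.0,0,0,0,0,0,0]]])

```text
t: 8.13
ee_pos: [615.4, 160.4, 41.4]
tool_rot: [-3.082, -0.314, -0.357]
force: [-0.2, 0.1, 0.3]
finger_gap: 63.9
finger_force: 39.1
```

```bash
python3 st.py; python3 -c "
from ball import *
ballfit()"
```

```text
[615.44449484 160.37377596  41.35327916] F bin [-0.02  0.11  0.37] 63.89256804410794
ball by tcp, bin [-37.00911455  53.09005559  37.73363961]
 21614 ball world [609.9 159.6  69.9] in tool [  1.1  -0.4 -29.1] res 4.13 bin [-36.5  52.9  36.7]
```

arm_command(rows=[[[6.0,0,0,0.1,0,0,0],[6.0,0,0,0,0,0,0],[6.0,0,0,0,0,0,0]]])

```text
t: 8.43
ee_pos: [615.6, 160.4, 40.4]
tool_rot: [-3.082, -0.314, -0.357]
force: [0.7, -0.1, -1.7]
finger_gap: 64.1
finger_force: 39.1
```

arm_command(rows=[[[6.0,0,0,0.1,0,0,0],[6.0,0,0,0,0,0,0],[6.0,0,0,0,0,0,0]]])

```text
t: 8.68
ee_pos: [615.8, 160.4, 39.4]
tool_rot: [-3.082, -0.314, -0.357]
force: [0.3, -0.2, -0.7]
finger_gap: 63.3
finger_force: 39.1
```

```bash
python3 st.py
```

```text
[615.84130832 160.44658271  39.37331232] F bin [-0.05 -0.21 -0.71] 63.32925127166783
ball by tcp, bin [-37.47619732  53.08164727  35.76778948]
```

Not in contact yet; keep stepping.

arm_command(rows=[[[6.0,0,0,0.15,0,0,0],[6.0,0,0,0,0,0,0],[6.0,0,0,0,0,0,0]]])

```text
t: 8.93
ee_pos: [616.5, 160.6, 39.1]
tool_rot: [-3.082, -0.314, -0.359]
force: [-3.6, -0.1, 4.5]
finger_gap: 63.5
finger_force: 39.6
```

arm_command(rows=[[[6.0,0,0,0.1,0,0,0],[6.0,0,0,0,0,0,0],[6.0,0,0,0,0,0,0]]])

```text
t: 9.18
ee_pos: [616.9, 160.7, 39.2]
tool_rot: [-3.082, -0.314, -0.36]
force: [-5.3, -1.6, 8.4]
finger_gap: 64.0
finger_force: 40.1
```

```bash
python3 st.py
```

```text
[616.88799318 160.69791593  39.15743915] F bin [-1.46 -0.52  9.93] 64.0319207066282
ball by tcp, bin [-36.64310923  53.11978962  35.12862173]
```

arm_command(rows=[[[6.0,-0.15,0,-0.05,0,0,0],[6.0,-0.15,0,0,0,0,0],[6.0,0,0,0,0,0,0]]])

```text
t: 9.43
ee_pos: [614.9, 160.2, 38.3]
tool_rot: [-3.081, -0.314, -0.363]
force: [-1.1, 0.4, 6.5]
finger_gap: 63.6
finger_force: 39.5
```

```bash
python3 st.py
```

```text
[614.85995099 160.23656273  38.29524106] F bin [1.91 0.65 6.31] 63.62741568782805
ball by tcp, bin [-38.947163    53.07552358  35.23818019]
```

arm_command(rows=[[[6.8,0,0,-0.05,0,0,0],[7.2,0,0,0,0,0,0],[7.6,0,0,0,0,0,0],[8.0,0,0,0,0,0,0],[8.5,0,0,0,0,0,0]]])

```text
t: 9.85
ee_pos: [612.9, 159.9, 36.5]
tool_rot: [-3.082, -0.313, -0.355]
force: [-0.2, 0.2, -1.0]
finger_gap: 85.0
finger_force: 0.0
```

arm_command(rows=[[[8.5,0,0,0,0,0,0],[8.5,0,0,0,0,0,0],[8.5,0,0,0,0,0,0],[8.5,0,0,0,0,0,0]]])

```text
t: 10.18
ee_pos: [613.4, 160.0, 37.4]
tool_rot: [-3.082, -0.314, -0.358]
force: [-0.8, -0.2, -0.0]
finger_gap: 84.8
finger_force: 0.0
```

```bash
python3 st.py;python3 -c "
from ball import *
ballfit()"
```

```text
[613.40584122 159.98154043  37.37447154] F bin [-0.8  -0.    0.34] 84.75215289342084
ball by tcp, bin [-40.57490404  53.11897851  35.00555897]
 22685 ball world [606.9 158.8  65.8] in tool [  0.1  -0.2 -29.2] res 4.43 bin [-41.   52.8  34.3]
```

```bash
cat > lid.py <<'E'
from plan import *
Rm=rot(np.radians(13))
def lp(a,r,n,y=55): return b2w([80-r*np.cos(a)+n*np.sin(a),y,140+r*np.sin(a)+n*np.cos(a)])
E
python3 - <<'E'
from lid import *
s=status.get_obs();p=s["ee_pos"]
p1=p-160*Rm[:,2]; S=lp(1.46,130,35)
f=np.array([np.cos(yaw),np.sin(yaw),0])
p2=p1-60*f+[0,0,60]; p3=p2.copy();p3[2]=410
p4=S.copy();p4[2]=410
for q in (p1,p2,p3,p4,S):print(q.round(0))
rows([(p1,Rm)],8.5,cur=(p,Rm))
print("close");rows([(p2,Rm),(p3,Rm),(p4,Rm),(S,Rm)],0.2,cur=(p1,Rm))
E
```

```text
[578. 153. 193.]
[519. 141. 253.]
[519. 141. 410.]
[633. 167. 410.]
[633. 167. 342.]
[[[8.5,-0.0,0.0,-3.2,0.0,0.0,0.0],[8.5,-0.0,0.0,-3.2,0.0,0.0,0.0],[8.5,-0.0,0.0,-3.2,0.0,0.0,0.0],[8.5,-0.0,0.0,-3.2,0.0,0.0,0.0],[8.5,-0.0,0.0,-3.2,0.0,0.0,0.0]]]
close
[[[0.2,-1.5,-0.0,-2.4,0.0,0.0,0.0],[0.2,-1.5,-0.0,-2.4,0.0,0.0,0.0],[0.2,-1.5,-0.0,-2.4,0.0,0.0,0.0],[0.2,0.71,0.0,-3.05,0.0,0.0,0.0],[0.2,0.71,0.0,-3.05,0.0,0.0,0.0]]]
[[[0.2,0.71,0.0,-3.05,0.0,0.0,0.0],[0.2,0.71,0.0,-3.05,0.0,0.0,0.0],[0.2,0.71,0.0,-3.05,0.0,0.0,0.0],[0.2,2.84,-0.06,0.66,0.0,0.0,0.0],[0.2,2.84,-0.06,0.66,0.0,0.0,0.0]]]
[[[0.2,2.84,-0.06,0.66,0.0,0.0,0.0],[0.2,2.84,-0.06,0.66,0.0,0.0,0.0],[0.2,-0.76,0.0,3.31,0.0,0.0,0.0],[0.2,-0.76,0.0,3.31,0.0,0.0,0.0]]]
```

arm_command(rows=[[[8.5,0,0,-1.5,0,0,0],[8.5,0,0,-3.5,0,0,0],[8.5,0,0,-3.5,0,0,0],[8.5,0,0,-3.5,0,0,0],[8.5,0,0,-3.5,0,0,0]]])

```text
t: 10.65
ee_pos: [578.0, 152.7, 189.6]
tool_rot: [-3.082, -0.314, -0.357]
force: [0.9, -0.4, -0.4]
finger_gap: 84.7
finger_force: 0.0
```

arm_command(rows=[[[0.2,-2.0,0,-1.5,0,0,0],[0.2,-2.0,0,-2.5,0,0,0],[0.2,-1.5,0,-2.4,0,0,0],[0.2,0.7,0,-3.0,0,0,0],[0.2,0.7,0,-3.0,0,0,0]]])

```text
t: 11.07
ee_pos: [509.6, 138.8, 299.5]
tool_rot: [-3.082, -0.314, -0.354]
force: [1.2, 0.8, 0.9]
finger_gap: 25.0
finger_force: 0.0
```

arm_command(rows=[[[0.2,0.7,0,-3.0,0,0,0],[0.2,0.7,0,-3.0,0,0,0],[0.2,0.7,0,-3.0,0,0,0],[0.2,0,0,0,0,0,0],[0.2,0,0,0,0,0,0]]])

```text
t: 11.48
ee_pos: [512.6, 139.1, 395.1]
tool_rot: [-3.081, -0.314, -0.367]
force: [-0.9, -0.2, -1.7]
finger_gap: 1.7
finger_force: 0.0
```

```bash
python3 - <<'E'
from lid import *
s=status.get_obs();p=s["ee_pos"];print(p,s["force"],s["finger_gap"])
S=lp(1.46,130,35);p4=S.copy();p4[2]=410
Rc=R.from_rotvec(s["tool_rot"]).as_matrix()
rows([(p4,Rm)],.2)
a,b=grab("side"),grab("wrist")
cv2.imwrite("pics/s4.png",np.hstack([cv2.resize(a["color"][60:330,150:330],(300,450)),cv2.resize(b["color"],(500,450))]))
E
```

```text
[512.57537662 139.13672871 395.12084725] [-0.88113194 -0.16301932 -1.73529888] 1.7384812275395436
[[[0.2,3.09,-0.06,0.36,0.0,-0.002,-0.0],[0.2,3.09,-0.06,0.36,0.0,-0.002,-0.0],[0.2,3.09,-0.06,0.35,0.0,-0.002,-0.0],[0.2,3.09,-0.06,0.34,0.0,-0.002,-0.0]]]
```

View pics/s4.png

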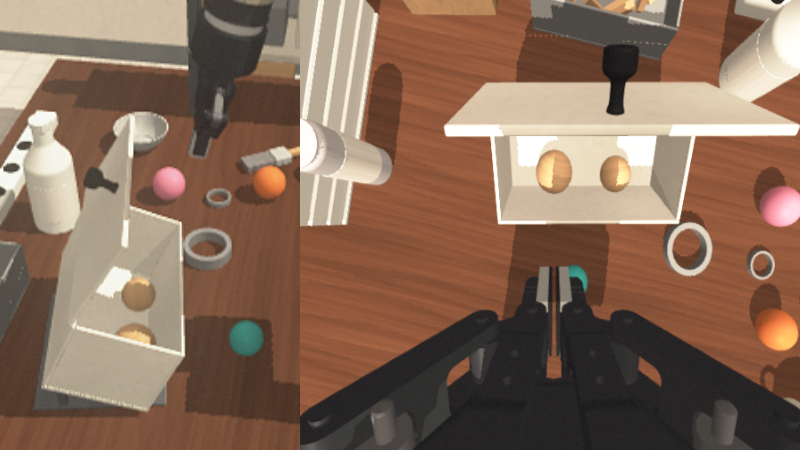

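Both balls lie side by side on the bin floor and the lid is still open. Next I move over the lid's free edge to get behind it.

arm_command(rows=[[[0.2,3.0,0,-0.2,0,0,0],[0.2,3.0,0,0.6,0,0,0],[0.2,3.2,0,0.6,0,0,0],[0.2,3.2,0,0.6,0,0,0],[0.2,0,0,0,0,0,0]]])

```text
t: 12.0
ee_pos: [638.9, 164.6, 394.0]
tool_rot: [-3.085, -0.313, -0.339]
force: [0.1, -0.4, -2.8]
finger_gap: 1.7
finger_force: 0.0
```

```bash
python3 - <<'E'
from lid import *
s=status.get_obs();p=s["ee_pos"];print(p,s["force"])
rows([(lp(1.46,130,35),Rm)]+[(lp(a,130,n),Rm) for a,n in((1.42,18),(1.2,14),(1.0,14),(.8,14),(.6,14),(.4,14),(.25,12),(.15,11))],.2)
E
```

```text
[638.88005688 164.63651801 393.97710397] [ 0.07176724 -0.40103077 -2.76429484]
[[[0.2,-0.82,-0.15,2.48,-0.0,0.004,-0.001],[0.2,-0.83,-0.15,2.48,-0.0,0.004,-0.001],[0.2,-2.13,-0.0,0.64,0.0,0.0,0.0],[0.2,-3.06,0.0,1.16,0.0,0.0,0.0],[0.2,-2.19,-0.0,1.42,0.0,0.0,0.0]]]
[[[0.2,-1.87,-0.0,1.82,0.0,0.0,0.0],[0.2,-1.47,0.0,2.16,0.0,0.0,0.0],[0.2,-1.01,0.0,2.41,0.0,0.0,0.0],[0.2,-0.44,-0.0,2.11,0.0,0.0,0.0],[0.2,-0.1,0.0,1.4,0.0,0.0,0.0]]]
```

arm_command(rows=[[[0.2,-0.7,-0.1,2.5,0,0,0],[0.2,-0.7,-0.1,2.4,0,0,0],[0.2,-1.0,0,0.3,0,0,0],[0.2,-1.0,0,0.3,0,0,0],[0.2,0,0,0,0,0,0]]])

```text
t: 12.42
ee_pos: [610.0, 161.5, 338.9]
tool_rot: [-3.084, -0.314, -0.345]
force: [0.5, 0.3, -0.5]
finger_gap: 1.7
finger_force: 0.0
```

arm_command(rows=[[[0.2,-1.0,0,0.4,0,0,0],[0.2,-1.0,0,0.4,0,0,0],[0.2,-1.0,0,0.4,0,0,0],[0.2,-1.1,0,0.7,0,0,0],[0.2,-1.1,0,0.7,0,0,0]]])

```text
t: 12.83
ee_pos: [568.8, 152.8, 305.4]
tool_rot: [-3.082, -0.313, -0.357]
force: [-0.3, 0.2, 1.0]
finger_gap: 2.0
finger_force: 0.0
```

```bash
cat > la.py <<'E'
from lid import *
s=status.get_obs();p=s["ee_pos"];print(p,s["force"],"tcp bin",w2b(p).round(0))
q=w2b(p)-[80,0,140];print("tcp about hinge: r",np.hypot(q[0],q[2]).round(0),"ang",np.arctan2(q[2],-q[0]).round(2))
c=grab("side");W=cloud(c);Q=w2b(W.reshape(-1,3));h=cv2.cvtColor(c["color"],cv2.COLOR_BGR2HSV).reshape(-1,3)
k=(h[:,1]<75)&(h[:,2]>110)&(np.abs(Q[:,1])<135)&(Q[:,2]>150)
L=Q[k]-[80,0,140];r=np.hypot(L[:,0],L[:,2]);m=(r>60)&(r<175)
print("lid angle ~",np.median(np.arctan2(L[m,2],-L[m,0])).round(2),m.sum())
E
python3 la.py
```

```text
[568.80259781 152.83934681 305.38176683] [-0.2690957   0.24801664  0.98562347] tcp bin [ 25.  55. 268.]
tcp about hinge: r 139.0 ang 1.17
lid angle ~ 1.53 1469
```

```bash
python3 - <<'E'
from lid import *
print(w2b([610,161.5,338.9]),w2b([638.9,164.6,394]))
a,b=grab("side"),grab("scene")
cv2.imwrite("pics/s5.png",np.hstack([cv2.resize(a["color"][60:330,150:330],(300,450)),cv2.resize(b["color"][60:300,250:450],(375,450))]))
E
```

```text
[ 77.60312447  54.78768951 280.27179478] [127.10723716  51.96286087 317.98377126]
```

View pics/s5.png

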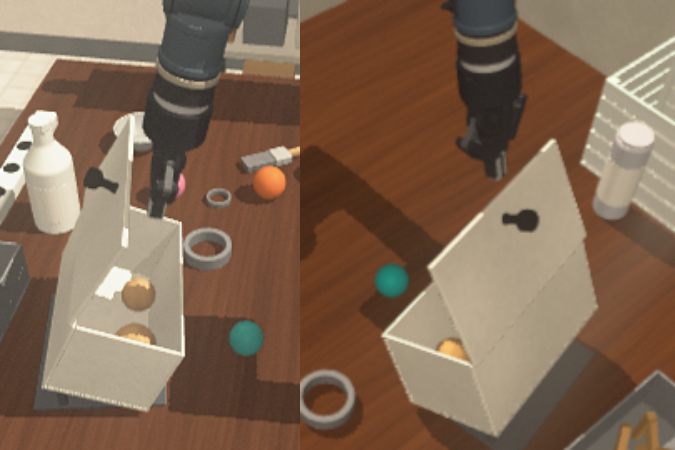

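```bash
python3 - <<'E'
from lid import *
s=status.get_obs();print(s["ee_pos"],s["t"])
for n in("side","scene"):
    c=grab(n);K=np.array(c["intrinsics"]);T=np.array(c["world_to_cam"])
    def pj(p):
        q=T[:3,:3]@p+T[:3,3];u=K@q;return (u[:2]/u[2]).round(0)
    print(n,"tcp",pj(s["ee_pos"]),"edge corners",pj(lp(1.46,160,4,140)),pj(lp(1.46,160,4,-140)),"edge y55",pj(lp(1.46,160,4,55)))
    cv2.imwrite("pics/%s6.png"%n,c["color"])
c=grab("side");W=cloud(c);Q=w2b(W)
for v in range(170,195,4):print(v,[Q[v,u].round(0).tolist() for u in (238,244,250)])
E
```

```text
[568.46276043 152.80431759 304.90937838] 12.9833
side tcp [239. 196.] edge corners [225. 207.] [230. 129.] edge y55 [226. 180.]
scene tcp [355. 161.] edge corners [385. 133.] [318. 202.] edge y55 [366. 152.]
170 [[-76.0, -432.0, -21.0], [59.0, 116.0, 381.0], [49.0, 115.0, 385.0]]
174 [[48.0, 50.0, 319.0], [55.0, 113.0, 370.0], [45.0, 115.0, 376.0]]
178 [[47.0, 61.0, 317.0], [43.0, 87.0, 342.0], [35.0, 96.0, 353.0]]
182 [[44.0, 63.0, 309.0], [34.0, 68.0, 317.0], [-112.0, -359.0, 0.0]]
186 [[40.0, 63.0, 299.0], [30.0, 68.0, 308.0], [-113.0, -342.0, -3.0]]
190 [[-23.0, -136.0, 131.0], [-37.0, -134.0, 138.0], [-54.0, -139.0, 140.0]]
194 [[-28.0, -138.0, 116.0], [-43.0, -136.0, 124.0], [-58.0, -137.0, 129.0]]
```

```bash
python3 - <<'E'
from lid import *
s=status.get_obs();p=s["ee_pos"];tz=Rm[:,2]
e=lambda a,r,n:lp(a,r,n)+25*tz
S=e(1.46,120,38);p4=S.copy();p4[2]+=65
up=p+[0,0,0];up[2]=p4[2]
print(up,p4,S)
rows([(up,Rm),(p4,Rm)],.2);print()
rows([(S,Rm)]+[(e(a,125,n),Rm) for a,n in((1.42,20),(1.2,16),(1.0,16),(.8,15),(.6,14),(.4,12),(.25,11),(.15,10))],.2,step=20,cur=(p4,Rm))
E
```

```text
[569.98040465 153.02152609 375.67592387] [646.28798332 169.23152055 375.67592387] [646.28798332 169.23152055 310.67592387]
[[[0.2,0.79,0.0,-3.35,0.0,-0.003,-0.001],[0.2,0.78,0.0,-3.35,0.0,-0.003,-0.001],[0.2,2.53,-0.01,0.58,0.0,0.0,0.0],[0.2,2.53,-0.01,0.58,0.0,0.0,0.0],[0.2,2.53,-0.01,0.58,0.0,0.0,0.0]]]

[[[0.2,-0.37,0.0,1.58,0.0,0.0,0.0],[0.2,-0.37,0.0,1.58,0.0,0.0,0.0],[0.2,-0.37,0.0,1.58,0.0,0.0,0.0],[0.2,-0.37,0.0,1.58,0.0,0.0,0.0],[0.2,-1.18,-0.0,0.09,0.0,0.0,0.0]]]
[[[0.2,-1.18,-0.0,0.09,0.0,0.0,0.0],[0.2,-1.49,0.0,0.54,0.0,0.0,0.0],[0.2,-1.49,0.0,0.54,0.0,0.0,0.0],[0.2,-1.07,-0.0,0.66,0.0,0.0,0.0],[0.2,-1.07,-0.0,0.66,0.0,0.0,0.0]]]
[[[0.2,-0.95,0.0,0.9,0.0,0.0,0.0],[0.2,-0.95,0.0,0.9,0.0,0.0,0.0],[0.2,-0.74,0.0,1.08,0.0,0.0,0.0],[0.2,-0.74,0.0,1.08,0.0,0.0,0.0],[0.2,-0.51,-0.0,1.25,0.0,0.0,0.0]]]
[[[0.2,-0.51,-0.0,1.25,0.0,0.0,0.0],[0.2,-0.4,0.0,1.94,0.0,0.0,0.0],[0.2,-0.09,0.0,1.35,0.0,0.0,0.0]]]
```

arm_command(rows=[[[0.2,0.8,0,-3.5,0,0,0],[0.2,0.8,0,-3.5,0,0,0],[0.2,2.6,0,0.6,0,0,0],[0.2,2.6,0,0.6,0,0,0],[0.2,2.6,0,0.6,0,0,0]]])

```text
t: 13.55
ee_pos: [649.1, 169.3, 381.3]
tool_rot: [-3.081, -0.314, -0.366]
force: [0.4, -0.3, 0.0]
finger_gap: 2.1
finger_force: 0.0
```

arm_command(rows=[[[0.2,-0.4,0,1.6,0,0,0],[0.2,-0.4,0,1.6,0,0,0],[0.2,-0.3,0,1.6,0,0,0],[0.2,-0.3,0,1.6,0,0,0],[0.2,0,0,0,0,0,0]]])

```text
t: 13.97
ee_pos: [647.5, 169.0, 308.0]
tool_rot: [-3.083, -0.314, -0.346]
force: [0.4, 0.2, -0.6]
finger_gap: 2.3
finger_force: 0.0
```

```bash
python3 la.py; python3 - <<'E'
from lid import *
c=grab("scene");cv2.imwrite("pics/s7.png",np.hstack([cv2.resize(c["color"][60:300,250:450],(375,450)),cv2.resize(grab("side")["color"][60:330,150:330],(300,450))]))
E
```

```text
[647.47753703 169.04341372 307.95006348] [ 0.44927174  0.17697921 -0.63487655] tcp bin [ 99.  55. 236.]
tcp about hinge: r 98.0 ang 1.77
lid angle ~ 1.53 1213
```

View pics/s7.png

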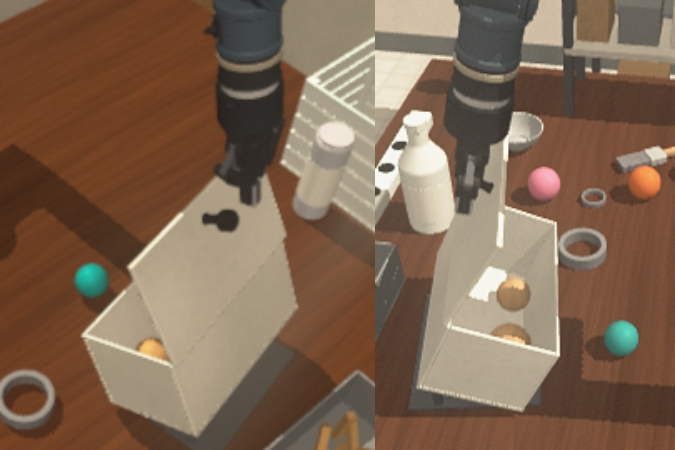

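Now the fingers stand behind the lid: the scene crop shows the tip at (252,197) in front of the outer face, to the left of the knob. I sweep it shut.

arm_command(rows=[[[0.2,-1.2,0,0.1,0,0,0],[0.2,-1.2,0,0.1,0,0,0],[0.2,-1.5,0,0.5,0,0,0],[0.2,-1.5,0,0.5,0,0,0],[0.2,0,0,0,0,0,0]]])

```text
t: 14.53
ee_pos: [597.8, 159.0, 289.8]
tool_rot: [-3.082, -0.314, -0.358]
force: [0.1, 1.0, -0.6]
finger_gap: 2.2
finger_force: 0.0
```

arm_command(rows=[[[0.2,-1.1,0,0.7,0,0,0],[0.2,-1.1,0,0.7,0,0,0],[0.2,-0.9,0,0.9,0,0,0],[0.2,-0.9,0,0.9,0,0,0],[0.2,0,0,0,0,0,0]]])

```text
t: 14.95
ee_pos: [568.0, 152.7, 248.8]
tool_rot: [-3.082, -0.313, -0.357]
force: [-0.1, 0.1, -0.1]
finger_gap: 2.2
finger_force: 0.0
```

```bash
python3 la.py; python3 - <<'E'
from lid import *
s=status.get_obs();tz=Rm[:,2];e=lambda a,r,n:lp(a,r,n)+25*tz
rows([(e(a,125,n),Rm) for a,n in((.6,14),(.4,12),(.25,11),(.15,10))],.2,step=20)
E
```

```text
[568.00497834 152.71952331 248.78614786] [-0.09288221  0.10767201 -0.057471  ] tcp bin [  1.  55. 217.]
tcp about hinge: r 110.0 ang 0.77
lid angle ~ 0.92 2162
[[[0.2,-0.89,-0.02,1.18,0.0,-0.003,-0.001],[0.2,-0.88,-0.02,1.18,0.0,-0.003,-0.001],[0.2,-0.51,-0.0,1.25,0.0,0.0,0.0],[0.2,-0.51,-0.0,1.25,0.0,0.0,0.0],[0.2,-0.4,0.0,1.94,0.0,0.0,0.0]]]
[[[0.2,-0.09,0.0,1.35,0.0,0.0,0.0]]]
```

arm_command(rows=[[[0.2,-0.9,0,1.2,0,0,0],[0.2,-0.9,0,1.2,0,0,0],[0.2,-0.5,0,1.2,0,0,0],[0.2,-0.5,0,1.2,0,0,0],[0.2,0,0,0,0,0,0]]])

```text
t: 15.42
ee_pos: [552.3, 149.4, 194.5]
tool_rot: [-3.082, -0.313, -0.355]
force: [-1.7, -0.7, -1.9]
finger_gap: 2.2
finger_force: 0.0
```

arm_command(rows=[[[0.2,-0.4,0,1.0,0,0,0],[0.2,0,0,1.0,0,0,0],[0.2,0,0,0,0,0,0]]])

```text
t: 15.67
ee_pos: [553.4, 149.6, 174.2]
tool_rot: [-3.082, -0.313, -0.356]
force: [0.1, -0.1, -0.2]
finger_gap: 1.8
finger_force: 0.0
```

```bash
sed -i 's/Q\[:,2\]>150/Q[:,2]>143/' la.py; python3 la.py
```

```text
[553.43228585 149.64184034 174.1811334 ] [ 0.11877032 -0.05632206 -0.16861888] tcp bin [-44.  55. 155.]
tcp about hinge: r 125.0 ang 0.12
lid angle ~ 0.34 2503
```

arm_command(rows=[[[0.2,0,0,1.0,0,0,0],[0.2,0,0,1.0,0,0,0],[0.2,0,0,0.4,0,0,0],[0.2,0,0,0,0,0,0]]])

```text
t: 16.05
ee_pos: [557.8, 150.6, 149.5]
tool_rot: [-3.082, -0.313, -0.353]
force: [-0.1, -0.2, 0.4]
finger_gap: 1.9
finger_force: 0.0
```

arm_command(rows=[[[0.2,0,0,0.3,0,0,0],[0.2,0,0,0,0,0,0]]])

```text
t: 16.22
ee_pos: [558.9, 150.8, 148.0]
tool_rot: [-3.082, -0.314, -0.356]
force: [0.0, -0.4, -0.5]
finger_gap: 2.0
finger_force: 0.0
```

```bash
python3 la.py
```

```text
[558.87834638 150.84463241 148.0257153 ] [ 0.02289048 -0.37178993 -0.50507095] tcp bin [-50.  55. 129.]
tcp about hinge: r 131.0 ang -0.08
lid angle ~ 0.12 2344
```

arm_command(rows=[[[0.2,0,0,0.3,0,0,0],[0.2,0,0,0,0,0,0],[0.2,0,0,0,0,0,0]]])

```text
t: 16.52
ee_pos: [559.9, 151.0, 145.9]
tool_rot: [-3.082, -0.314, -0.358]
force: [-0.1, -0.1, -0.4]
finger_gap: 2.2
finger_force: 0.0
```

arm_command(rows=[[[0.2,0,0,0.2,0,0,0],[0.2,0,0,0,0,0,0],[0.2,0,0,0,0,0,0]]])

```text
t: 16.77
ee_pos: [560.5, 151.1, 144.4]
tool_rot: [-3.082, -0.314, -0.359]
force: [-0.3, 0.3, 2.5]
finger_gap: 2.2
finger_force: 1.2
```

arm_command(rows=[[[0.2,0,0,0.2,0,0,0],[0.2,0,0,0,0,0,0],[0.2,0,0,0,0,0,0]]])

```text
t: 17.02
ee_pos: [560.7, 151.2, 144.1]
tool_rot: [-3.082, -0.314, -0.36]
force: [-6.1, -0.6, 9.9]
finger_gap: 1.9
finger_force: 5.2
```

```bash
python3 la.py
```

```text
[560.70676188 151.16595245 144.14573525] [-6.0679041  -0.5874314   9.90215336] tcp bin [-50.  55. 125.]
tcp about hinge: r 131.0 ang -0.11
lid angle ~ 0.09 2305
```

The 11 N reaction means the lid is seated on the rim. I back off and check.

arm_command(rows=[[[0.2,0,0,0,0,0,0],[0.2,0,0,0,0,0,0],[0.2,0,0,-1.5,0,0,0],[0.2,0,0,-3.5,0,0,0],[0.2,0,0,-3.5,0,0,0]]])

```text
t: 17.48
ee_pos: [539.8, 147.0, 222.5]
tool_rot: [-3.083, -0.314, -0.349]
force: [0.8, 0.3, 0.1]
finger_gap: 1.8
finger_force: 0.0
```

arm_command(rows=[[[0.2,0,0,-3.5,0,0,0],[0.2,0,0,-3.5,0,0,0],[0.2,0,0,0,0,0,0],[0.2,0,0,0,0,0,0],[0.2,0,0,0,0,0,0]]])

```text
t: 17.9
ee_pos: [526.0, 144.0, 292.3]
tool_rot: [-3.082, -0.314, -0.357]
force: [0.0, 0.6, -0.5]
finger_gap: 2.1
finger_force: 0.0
```

```bash
python3 - <<'E'
from lid import *
for n in("side","scene"):
    c=grab(n);Q=w2b(cloud(c)).reshape(-1,3);h=cv2.cvtColor(c["color"],cv2.COLOR_BGR2HSV).reshape(-1,3)
    k=(h[:,1]<75)&(h[:,2]>110)&(np.abs(Q[:,1])<130)&(np.abs(Q[:,0])<72)&(Q[:,2]>130)&(Q[:,2]<190)
    f=np.polyfit(Q[k,0],Q[k,2],1);r=Q[k,2]-np.polyval(f,Q[k,0]);j=np.abs(r)<4
    f=np.polyfit(Q[k,0][j],Q[k,2][j],1);print(n,k.sum(),"slope(a)",-f[0],"z at x=0",f[1])
    if n=="scene":cv2.imwrite("pics/s8.png",c["color"])
print(status.get_obs()["ee_pos"],status.get_obs()["force"])
E
```

```text
side 4097 slope(a) -0.0005164664876206376 z at x=0 148.41395994429473
scene 3263 slope(a) -0.0006067714237681697 z at x=0 145.72376667828462
[525.28067238 143.94143822 290.26183235] [ 0.1961889  -0.13555645  0.57639728]
```

View pics/s8.png

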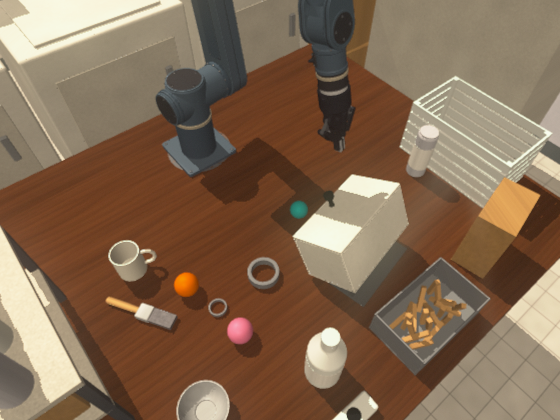

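The lid is flat on the rim (fitted angle about 0 in both cameras), the arm is clear of everything and the other things are where they were. I hand in.

```bash
python3 -c "
from cell import env
print(env.finish_job())"
```

```text
the job is handed in; nothing more can be done
None
```

The wooden ball was lowered onto the bin floor beside the smaller one and let go there. The lid is fully shut, the other things look unmoved, and the job is handed in; no verdict was returned.

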